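Load the steriliser rack in reverse order

ROBOT

A 7-joint arm with a two-finger parallel gripper is mounted at the origin on the work surface. World frame = base frame: x ahead of the robot, y to its left, z up, the work surface at z = 0. Lengths are in m, angles in rad, forces in N, time in s.
With the tool pointing down it reaches from about 0.4 to 0.875 m from the base axis. Payload 6.5 kg.
Tool frame: the origin (TCP) lies at the very end of the fingers, on their centre line; the grasp point (between the pads) lies bot.pinch_z behind it (bot.pinch_z is the distance from the TCP to the grasp point, in m); z points along the fingers, y is the line along which they close (so a half turn about z gives the same grasp; the last joint's range is limited). The gripper opens to 88 mm and grips with 3 to 60 N. Pads are 18 mm wide; open, the fingers measure 123 mm over their backs; the gripper's body (75 mm by 187 mm) begins 45 mm behind the grasp point.
Start: joints at [-1.414, 0.536, -0.004, 1.538, 0.003, 1.067, -0.071], TCP at [0.144, 0.634, 0.239] pointing down, gripper open.
Joint ranges: [-2.7, 2.7], [-0.37, 2.16], [-1.27, 1.26], [0.24, 2.4], [-1.31, 4.45], [0.19, 1.91], [-2.76, 2.76]. Speed limits (rad/s): [2.39, 2.39, 3.14, 3.14, 3.14, 3.14, 3.14].

INTERFACE

Orientations are given as a unit quaternion [w, x, y, z].
In Python, from bench import bot gives the robot as it stands.
- The arm moves only by the shell command python3 -m creep 'ROWS'. ROWS is JSON, a list of rows, each a list of 3 entries, a list of its own where there are three numbers: the opening in per cent of the stroke, from 0 (shut) to 100 (fully open), then the shift along the tool's x, y, z in cm, then the turn about the tool's z in units of 5 degrees (1.0 is 5 degrees). A call has 1 to 5 rows; each row is the pose to reach, as a shift and turn from the pose commanded when the call began, along the tool's axes at that moment; what a row does not reach only later rows make up. A row lasts 1/8 s, in which the tool goes at most 62.5 mm and 10.7 degrees, less where a joint would pass 70% of its speed; a pose out of reach is approached as far as the arm can. A call with a gripper value outside its range is refused whole. The fingers move at their own pace and stop on an object; the grip force is fixed at half the most. Time passes only in rows, so rows that repeat a pose let the fingers close. It gives the time, the measured TCP pose, the force, the opening and the grip force at its end, in the units of the state.
- bot.sense(): the state, without advancing time (a new reading comes with each control period).
- bot.camera(name): name is "scene" or "top" or "wrist"; returns a dict with "frame" (420x560x3 uint8, blue, green, red), "depth" (420x560 float32, m along the optical axis (not along the pixel's ray), 0 where there is no reading), "fx", "fy", "cx", "cy" (pixels), "camera_from_world" (4x4, takes a point from world to camera coordinates); the wrist camera has in their place "mount" (4x4, takes a point from camera to tool coordinates, whose origin is the TCP and whose axes are the flange's). Camera axes: x right, y down, z forward; pixel columns grow to the right and rows downward; lengths in m; the calibration is good to about 2 mm. A picture is of the moment at which its call begins: read the wrist's pose just before it.
- bot.hand_in(): hands the job in; it is judged then, once.
The state is a dict: "time": time; "joints": joint angles; "joint_velocities": joint speeds; "effort": joint torques, N m; "ee_pos": TCP position; "tcp_rot": TCP orientation; "contact_force": force on the tool from outside, world axes, zero at the start; "wrist_torque": the same for the moment, N m; "opening": finger opening in m; "finger_force": force on a finger pad.
Only numpy, scipy, OpenCV 4.12 (cv2) and the standard library are available. Lean on these libraries where they do the work, as an engineer would, in place of code of your own. Each camera call takes 0.05 s, during which the arm holds its last target. There are 200 camera calls.

TASK

Move the three clean steel jars and the square tin from the white drying tray into the four compartments of the steel steriliser rack, one in each, in the reverse order: the one at the left end of the drying tray (as the robot sees it) goes to the right end of the rack, and so on, so that the last goes to the left end. Stand each one upright on the floor of its compartment, roughly in the middle, without tipping any over.

Things in the scene. Friction and masses are not known exactly. Their poses are not given: they have to be found in the camera images.
- jar_plain_centre (a point): Loose, shut, upright, about 0.2 kg: tall plain steel jar with a flat, slightly wider lid: height 95 mm, body diameter 44 mm, lid diameter 47 mm (top 17 mm). The point is on its vertical axis, half-way up (47.5 mm above its underside); z points up.
- jar_knob_centre (a point): Loose, shut, upright, about 0.2 kg: steel jar with a small round knob on its lid: height 84 mm with the knob; body diameter 46 mm up to 60 mm, lid rim 47 mm up to 66 mm, then a knob of 16 mm diameter. The point is on its vertical axis, half-way up (42.0 mm above its underside); z points up.
- jar_neck_centre (a point): Loose, shut, upright, about 0.2 kg: steel jar with a narrow neck and a dark mouth: height 88 mm; body diameter 46 mm up to 60 mm, then a sloping shoulder and a neck of 28 to 32 mm diameter. The point is on its vertical axis, half-way up (44.0 mm above its underside); z points up.
- jar_square_centre (a point): Loose, shut, upright, about 0.2 kg: square steel tin: height 72 mm, body 42 mm square, its flat lid (top 10 mm) 44 mm square, sides along its x and y axes. The point is on its vertical axis, half-way up (36.0 mm above its underside); z points up.
- pad_plain: Fixed round grey drip pad in the drying tray, on which the tall plain jar stands at the start (so it marks where that one started); all four pads look alike: diameter 62 mm, 4 mm thick. Origin: centre of its underside, on the tray's floor.
- pad_knob: Fixed round grey drip pad in the drying tray, on which the knobbed jar stands at the start (so it marks where that one started); all four pads look alike: diameter 62 mm, 4 mm thick. Origin: centre of its underside, on the tray's floor.
- pad_neck: Fixed round grey drip pad in the drying tray, on which the narrow-necked jar stands at the start (so it marks where that one started); all four pads look alike: diameter 62 mm, 4 mm thick. Origin: centre of its underside, on the tray's floor.
- pad_square: Fixed round grey drip pad in the drying tray, on which the square tin stands at the start (so it marks where that one started); all four pads look alike: diameter 62 mm, 4 mm thick. Origin: centre of its underside, on the tray's floor.
- drying_tray: Fixed white plastic drying tray holding the four pads in one row along its y axis, 75 mm apart, centres at y = 112.5, 37.5, -37.5 and -112.5 mm. 75 mm (x) by 303 mm (y), floor 3 mm thick, rim 3 mm thick and 11 mm high from the table. Origin: centre of its underside; z up; its y axis points within about 25 degrees of the robot's left, x away from the robot.
- steriliser_rack: Fixed steel steriliser rack: a low tray with pinholes, split by three low walls into four compartments in one row along its y axis, centres at x = 0 and y = 112.5, 37.5, -37.5 and -112.5 mm. 75 mm (x) by 303 mm (y); each compartment 69 mm (x) by 72 mm (y) inside; floor 3 mm thick, all walls 3 mm thick and 11 mm high from the table. Origin: centre of its underside; z up; its y axis points within about 25 degrees of the robot's left, x away from the robot.

How it is judged:
At the end, for the whole second after the job is handed in: Each stands at rest and upright (within 0.08 rad) on the rack's floor, within 20 mm along and across of the centre of the compartment that mirrors its starting place: first from the left in the tray is last from the left in the rack, second third, third second, fourth first (x of jar_plain_centre in the frame of steriliser_rack between -0.02 and 0.02 m and z of jar_plain_centre in the frame of steriliser_rack between 0.0445 and 0.0565 m and angle between each of jar_plain_centre, jar_knob_centre, jar_neck_centre, jar_square_centre's own z axis and vertical below 0.08 rad and linear speed of each of jar_plain, jar_knob, jar_neck, jar_square below 0.02 m/s and ((y of pad_plain in the frame of drying_tray between 0.0925 and 0.1325 m and y of jar_plain_centre in the frame of steriliser_rack between -0.1325 and -0.0925 m) or (y of pad_plain in the frame of drying_tray between 0.0175 and 0.0575 m and y of jar_plain_centre in the frame of steriliser_rack between -0.0575 and -0.0175 m) or (y of pad_plain in the frame of drying_tray between -0.0575 and -0.0175 m and y of jar_plain_centre in the frame of steriliser_rack between 0.0175 and 0.0575 m) or (y of pad_plain in the frame of drying_tray between -0.1325 and -0.0925 m and y of jar_plain_centre in the frame of steriliser_rack between 0.0925 and 0.1325 m)) and x of jar_knob_centre in the frame of steriliser_rack between -0.02 and 0.02 m and z of jar_knob_centre in the frame of steriliser_rack between 0.039 and 0.051 m and ((y of pad_knob in the frame of drying_tray between 0.0925 and 0.1325 m and y of jar_knob_centre in the frame of steriliser_rack between -0.1325 and -0.0925 m) or (y of pad_knob in the frame of drying_tray between 0.0175 and 0.0575 m and y of jar_knob_centre in the frame of steriliser_rack between -0.0575 and -0.0175 m) or (y of pad_knob in the frame of drying_tray between -0.0575 and -0.0175 m and y of jar_knob_centre in the frame of steriliser_rack between 0.0175 and 0.0575 m) or (y of pad_knob in the frame of drying_tray between -0.1325 and -0.0925 m and y of jar_knob_centre in the frame of steriliser_rack between 0.0925 and 0.1325 m)) and x of jar_neck_centre in the frame of steriliser_rack between -0.02 and 0.02 m and z of jar_neck_centre in the frame of steriliser_rack between 0.041 and 0.053 m and ((y of pad_neck in the frame of drying_tray between 0.0925 and 0.1325 m and y of jar_neck_centre in the frame of steriliser_rack between -0.1325 and -0.0925 m) or (y of pad_neck in the frame of drying_tray between 0.0175 and 0.0575 m and y of jar_neck_centre in the frame of steriliser_rack between -0.0575 and -0.0175 m) or (y of pad_neck in the frame of drying_tray between -0.0575 and -0.0175 m and y of jar_neck_centre in the frame of steriliser_rack between 0.0175 and 0.0575 m) or (y of pad_neck in the frame of drying_tray between -0.1325 and -0.0925 m and y of jar_neck_centre in the frame of steriliser_rack between 0.0925 and 0.1325 m)) and x of jar_square_centre in the frame of steriliser_rack between -0.02 and 0.02 m and z of jar_square_centre in the frame of steriliser_rack between 0.033 and 0.045 m and ((y of pad_square in the frame of drying_tray between 0.0925 and 0.1325 m and y of jar_square_centre in the frame of steriliser_rack between -0.1325 and -0.0925 m) or (y of pad_square in the frame of drying_tray between 0.0175 and 0.0575 m and y of jar_square_centre in the frame of steriliser_rack between -0.0575 and -0.0175 m) or (y of pad_square in the frame of drying_tray between -0.0575 and -0.0175 m and y of jar_square_centre in the frame of steriliser_rack between 0.0175 and 0.0575 m) or (y of pad_square in the frame of drying_tray between -0.1325 and -0.0925 m and y of jar_square_centre in the frame of steriliser_rack between 0.0925 and 0.1325 m))); the robot touches nothing.
It fails at once if a jar or the tin is tipped over (angle between any of jar_plain_centre, jar_knob_centre, jar_neck_centre, jar_square_centre's own z axis and vertical above 0.7 rad).
It also fails if it takes over 102 s, if anything falls off the work surface, if the arm or the gripper's body presses on something with over 40 N, if the wrist force passes 120 N, or if a joint passes its speed limit or range.

## Working session

There is one attempt and no reset: what is moved stays moved. The work goes in short steps, Python scripts to look and compute and a shell command to move; the robot and the scene stay as the last step left them, time stands still between calls to the robot, and variables do not carry over. Pictures are saved under pics/ and viewed, at most 14 in all, crops included, and the job is handed in when it is done.

```bash
ls; mkdir -p pics
python3 - <<'E'
from bench import bot
import cv2,numpy as np
s=bot.sense();print(s['time'],s['ee_pos'],s['tcp_rot'],s['opening'],bot.pinch_z)
for n in('scene','top'):
    c=bot.camera(n);cv2.imwrite(f'pics/{n}0.png',c['frame']);np.savez(f'{n}0.npz',**c)
    print(n,c['fx'],c['cx'],c['cy'],np.linalg.inv(c['camera_from_world']).round(3).tolist())
E
```

```text
pics
0.0 [0.14351288 0.63333514 0.23785626] [-2.63488941e-05  1.11130392e-01  9.93805462e-01 -8.59202209e-04] 0.08832458026190002 0.0187
scene 469.3536088575071 273.5068657727814 217.11564066968418 [[-0.675, 0.584, -0.452, 0.928], [0.738, 0.519, -0.432, 0.372], [-0.018, -0.625, -0.781, 0.745], [0.0, 0.0, 0.0, 1.0]]
top 406.36949179535975 283.0400022358736 204.94641215128044 [[-0.025, -0.999, 0.025, 0.504], [-1.0, 0.025, -0.013, 0.013], [0.013, -0.025, -1.0, 0.921], [0.0, 0.0, 0.0, 1.0]]
```

View pics/top0.png

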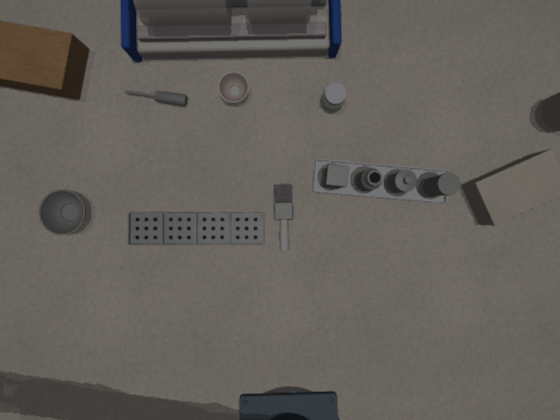

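View pics/scene0.png

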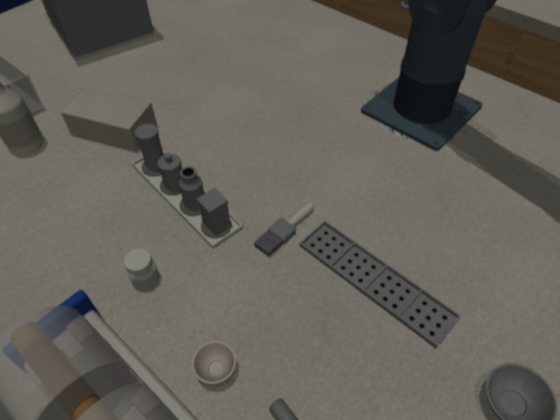

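The top view shows the rack at cols 129-264, rows 212-244, and the tray at cols 314-446, rows 160-203. From the left, the tray holds square (337,174), neck (374,178), knob (405,180) and plain (449,184). In the scene view the tops are at about (213,200), (188,173), (169,158) and (147,131).

```bash
cat > h.py <<'E'
import numpy as np,cv2
def ray(c,p):
    T=np.linalg.inv(c['camera_from_world']); d=T[:3,:3]@np.array([(p[0]-c['cx'])/c['fx'],(p[1]-c['cy'])/c['fy'],1]); return T[:3,3],d
def plane(c,p,z):
    o,d=ray(c,p); return o+d*(z-o[2])/d[2]
def tri(c1,p1,c2,p2):
    o1,d1=ray(c1,p1);o2,d2=ray(c2,p2)
    s=np.linalg.lstsq(np.c_[d1,-d2],o2-o1,rcond=None)[0]
    a,b=o1+d1*s[0],o2+d2*s[1]; return (a+b)/2,np.linalg.norm(a-b)
E
python3 - <<'E'
from h import *
t=np.load('top0.npz');s=np.load('scene0.npz')
for n,a,b in(('sq',(337,174),(213,200)),('neck',(374,178),(188,173)),('knob',(405,180),(169,158)),('plain',(449,184),(147,131))):
    p,e=tri(t,a,s,b);print(n,p.round(4),round(e,4))
o=[]
for n,x,y,w,h in(('top',310,140,180,90),('top',115,195,165,65)):
    f=t['frame'][y:y+h,x:x+w];o.append(cv2.resize(f,None,fx=780/w,fy=780/w,interpolation=cv2.INTER_CUBIC)[:300])
cv2.imwrite('pics/crop1.png',np.vstack(o))
E
```

```text
sq [ 0.5865 -0.1123  0.0754] 0.001
neck [ 0.5768 -0.1881  0.0887] 0.0038
knob [ 0.5716 -0.2537  0.083 ] 0.0037
plain [ 0.5592 -0.3377  0.0981] 0.0012
```

View pics/crop1.png

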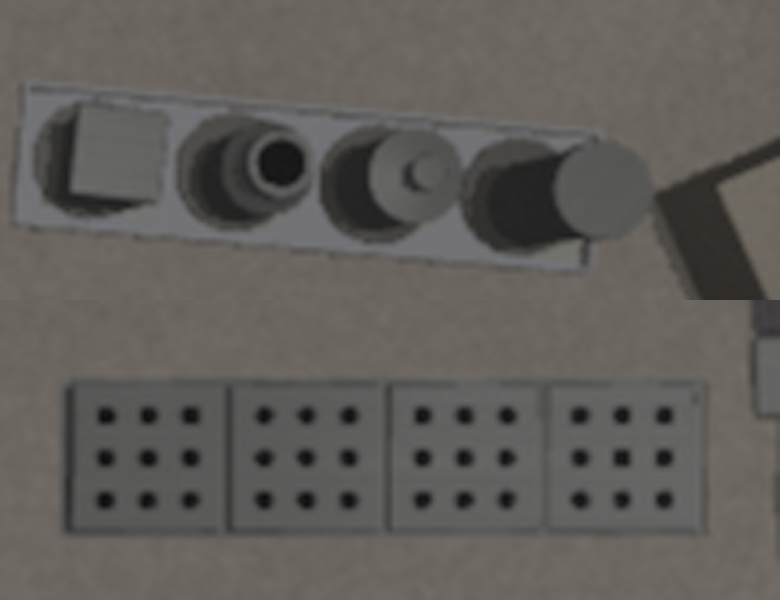

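The crop shows the tops (crop px, scale 4.33) at tin (118,151), neck (282,163), knob (425,172) and plain (603,190). The tray corners are about (24,82), (600,132), (587,268) and (12,225). The rack's centre holes (scale 4.73) are at (148,458), (307,458), (464,458) and (622,458).

Run:
```python
from h import *
t=np.load('top0.npz');s=np.load('scene0.npz')
T=lambda u,v:((u+.5)/4.3333-.5+310,(v+.5)/4.3333-.5+140)
R=lambda u,v:((u+.5)/4.7273-.5+115,(v-300+.5)/4.7273-.5+195)
for n,a,z in(('sq',(118,151),.079),('neck',(282,163),.095),('knob',(425,172),.091),('plain',(603,190),.102)):print(n,plane(t,T(*a),z).round(4))
q=[plane(t,T(*a),.011) for a in((24,82),(600,132),(587,268),(12,225))];print('tray',np.mean(q,0).round(4),[np.linalg.norm(q[i]-q[i-1]).round(4) for i in range(4)])
d=q[0]+q[3]-q[1]-q[2];yaw=np.arctan2(-d[0],d[1]);print('yaw',np.degrees(yaw))
for k in(112.5,37.5,-37.5,-112.5):print('pad',(np.mean(q,0)+k/1e3*np.array([-np.sin(yaw),np.cos(yaw),0])).round(4))
h=[plane(t,R(*a),.003) for a in((148,458),(307,458),(464,458),(622,458))];print(np.round(h,4),[np.linalg.norm(h[i+1]-h[i]).round(4) for i in range(3)])
# top-vs-scene for hole height: scene image holes
g=s['frame'][215:350,290:470];cv2.imwrite('pics/crop2.png',cv2.resize(g,None,fx=4.4,fy=4.4,interpolation=cv2.INTER_CUBIC))
```

```text
sq [ 0.5855 -0.1118  0.079 ]
neck [ 0.5765 -0.1866  0.095 ]
knob [ 0.5709 -0.2554  0.091 ]
plain [ 0.5596 -0.3352  0.102 ]
tray [ 0.5764 -0.2193  0.011 ] [np.float64(0.0745), np.float64(0.3012), np.float64(0.0712), np.float64(0.2997)]
yaw -5.984615281254501
pad [ 0.5881 -0.1074  0.011 ]
pad [ 0.5803 -0.182   0.011 ]
pad [ 0.5725 -0.2566  0.011 ]
pad [ 0.5647 -0.3312  0.011 ]
[[0.4825 0.3099 0.003 ]
 [0.4806 0.2346 0.003 ]
 [0.4787 0.1601 0.003 ]
 [0.4768 0.085  0.003 ]] [np.float64(0.0753), np.float64(0.0745), np.float64(0.0751)]
```

View pics/crop2.png

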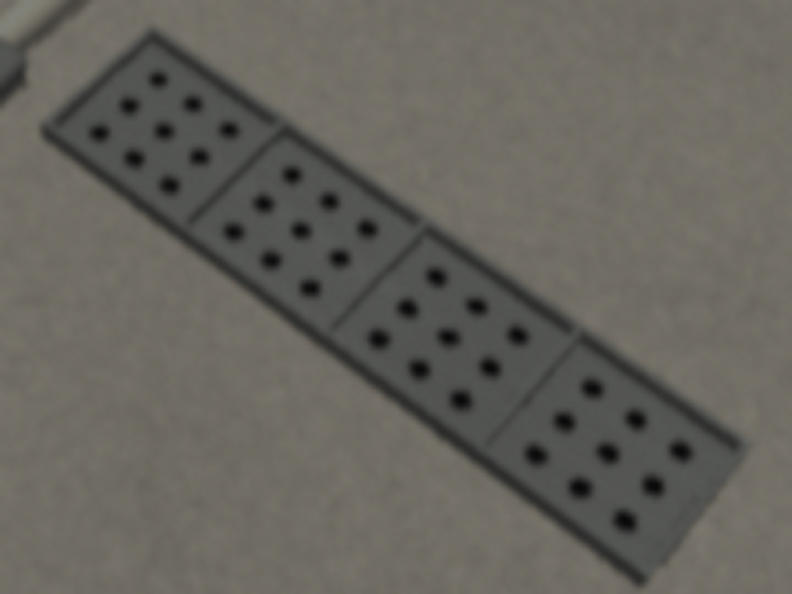

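The rack's centre holes in this crop are at (164,131), (301,230), (449,337) and (609,453), scale 4.4. Next I check the rack height and work out the first move.

```bash
cat >> h.py <<'E'
def go(x,y,z,yaw):  # yaw: world angle (deg) of tool y; prints shift cm (tool axes), turn in 5deg units
    from bench import bot
    from scipy.spatial.transform import Rotation as Ro
    s=bot.sense(); q=np.roll(s['tcp_rot'],-1); M=Ro.from_quat(q).as_matrix()
    sh=M.T@(np.array([x,y,z])-s['ee_pos'])*100
    a=np.degrees(np.arctan2(M[1,1],M[0,1])); print('t',round(s['time'],2),'pos',np.round(s['ee_pos'],4),'yaw',round(a,1),'op',round(s['opening'],4),'shift',sh.round(2),'turn',round((a-yaw+180)%360/5-36,2))
E
python3 - <<'E'
from h import *
t=np.load('top0.npz');s=np.load('scene0.npz')
R=lambda u,v:((u+.5)/4.7273-.5+115,(v-300+.5)/4.7273-.5+195)
S=lambda u,v:((u+.5)/4.4-.5+290,(v+.5)/4.4-.5+215)
for a,b in(((622,458),(164,131)),((464,458),(301,230)),((307,458),(449,337)),((148,458),(609,453))):print(tri(t,R(*a),s,S(*b)),plane(s,S(*b),.003).round(4))
go(.586,-.112,.22,-6)
E
```

```text
(array([4.77631315e-01, 8.40943411e-02, 3.79243978e-04]), np.float64(0.002793174641602628)) [0.4802 0.0841 0.003 ]
(array([0.47950257, 0.15938853, 0.00057527]), np.float64(0.0027345061917774032)) [0.4819 0.1591 0.003 ]
(array([4.81170233e-01, 2.34417600e-01, 5.65339500e-05]), np.float64(0.002118493282738463)) [0.4837 0.2342 0.003 ]
(array([4.83079537e-01, 3.09851659e-01, 1.32960449e-04]), np.float64(0.0021862334558446434)) [0.4856 0.3093 0.003 ]
t 0.1 pos [0.1435 0.6334 0.2379] yaw 77.2 op 0.0882 shift [-59.62 -62.92   1.9 ] turn 16.65
```

The rack floor measures about 1-3 mm high and the centres sit at 75 mm pitch, so everything is consistent. Setting out.

```bash
python3 -m creep '[[100,[-59.6,-62.9,0],16.6],[100,[-59.6,-62.9,0],16.6],[100,[-59.6,-62.9,0],16.6],[100,[-59.6,-62.9,0],16.6],[100,[-59.6,-62.9,0],16.6]]'; python3 -c "
from h import *
go(.586,-.112,.22,-6)"
```

```text
time: 0.72
ee_pos: [0.3038, 0.3632, 0.2386]
tcp_rot: [-0.0, 0.551, 0.835, 0.0]
contact_force: [0.7, 0.1, 0.5]
opening: 0.088
finger_force: 0.0
t 0.72 pos [0.3038 0.3632 0.2386] yaw 23.2 op 0.088 shift [-54.79   7.25   1.86] turn 5.83
```

```bash
python3 -m creep '[[100,[-54.8,7.2,1.9],5.8],[100,[-54.8,7.2,1.9],5.8],[100,[-54.8,7.2,1.9],5.8],[100,[-54.8,7.2,1.9],5.8],[100,[-54.8,7.2,1.9],5.8]]'; python3 -c "
from h import *
go(.586,-.112,.22,-6)"
```

```text
time: 1.35
ee_pos: [0.4646, 0.0959, 0.228]
tcp_rot: [-0.0, 0.74, 0.673, 0.0]
contact_force: [1.0, 0.7, 0.2]
opening: 0.0878
finger_force: 0.0
t 1.35 pos [0.4646 0.0959 0.228 ] yaw -5.4 op 0.0878 shift [-19.55  14.05   0.79] turn 0.11
```

```bash
python3 -m creep '[[100,[-19.6,14.0,0.8],0.1],[100,[-19.6,14.0,0.8],0.1],[100,[-19.6,14.0,0.8],0.1],[100,[-19.6,14.0,0.8],0.1],[100,[-19.6,14.0,0.8],0.1]]'
python3 - <<'E'
from h import *
from bench import bot
go(.586,-.112,.045,-6)
s=bot.sense();c=bot.camera('wrist');np.savez('w1.npz',ee=s['ee_pos'],q=s['tcp_rot'],**c)
cv2.imwrite('pics/w1.png',c['frame'])
E
```

```text
time: 1.98
ee_pos: [0.5851, -0.116, 0.2196]
tcp_rot: [0.001, 0.745, 0.667, -0.001]
contact_force: [-0.9, 0.4, -0.5]
opening: 0.0886
finger_force: 0.0
t 1.98 pos [ 0.5851 -0.116   0.2196] yaw -6.3 op 0.0886 shift [ 0.47  0.04 17.46] turn -0.07
```

View pics/w1.png

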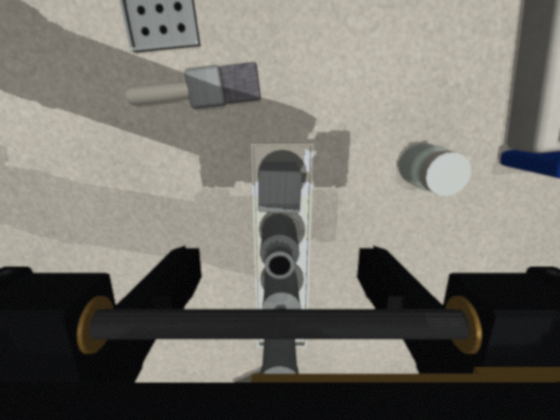

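The wrist view shows the tin's top at about (280,189), rows 170-209, and the neck's mouth at (280,264). Both lie on the fingers' mid-line (col 280).

```bash
cat >> h.py <<'E'
def wcam(f):
    from scipy.spatial.transform import Rotation as Ro
    w=dict(np.load(f)); T=np.eye(4);T[:3,:3]=Ro.from_quat(np.roll(w['q'],-1)).as_matrix();T[:3,3]=w['ee']
    w['camera_from_world']=np.linalg.inv(T@w['mount']); return w
E
python3 - <<'E'
from h import *
w=wcam('w1.npz');t=np.load('top0.npz')
T=lambda u,v:((u+.5)/4.3333-.5+310,(v+.5)/4.3333-.5+140)
for p,z,a in(((280,189.5),.079,(118,151)),((280,264),.095,(282,163))):print(plane(w,p,z).round(4),tri(w,p,t,T(*a)))
E
```

```text
[ 0.5861 -0.11    0.079 ] (array([ 0.58618946, -0.11288655,  0.06903717]), np.float64(0.0009110882359131291))
[ 0.5778 -0.1854  0.095 ] (array([ 0.57724557, -0.18799719,  0.08998032]), np.float64(0.0007240288168566843))
```

Wrist and top agree on the tin at (0.586, -0.111). Now descend to TCP z of about 0.03, grip and lift.

```bash
python3 -m creep '[[100,[0.5,0,6],0],[100,[0.5,0,12],0],[100,[0.5,0,16],0],[100,[0.5,0,18.8],0],[100,[0.5,0,18.8],0]]'; python3 -m creep '[[100,[0,0,0],0],[0,[0,0,0],0],[0,[0,0,0],0],[0,[0,0,0],0],[0,[0,0,0],0]]';python3 -m creep '[[0,[0,0,0],0],[0,[0,0,0],0],[0,[0,0,0],0],[0,[0,0,0],0]]'
```

```text
time: 2.65
ee_pos: [0.5831, -0.1037, 0.0302]
tcp_rot: [-0.002, 0.742, 0.67, -0.001]
contact_force: [0.2, 0.0, 0.1]
opening: 0.0884
finger_force: 0.0
time: 3.28
ee_pos: [0.5853, -0.106, 0.0322]
tcp_rot: [0.0, 0.743, 0.669, 0.0]
contact_force: [0.0, -0.6, 0.4]
opening: 0.0505
finger_force: 0.0
time: 3.78
ee_pos: [0.5853, -0.106, 0.032]
tcp_rot: [0.0, 0.743, 0.669, 0.0]
contact_force: [1.0, -0.3, -0.3]
opening: 0.0436
finger_force: 29.7
```

Gripped: opening 43.6 mm, force 30 N. The TCP is about 5 mm to the left of the tin's centre along the row, so I'll allow for that. Lift.

```bash
python3 -m creep '[[0,[0,0,-3],0],[0,[0,0,-6],0],[0,[0,0,-9],0],[0,[0,0,-9],0]]'; python3 -c "
from h import *
go(.4785,.0895,.122,-1.5)"
```

```text
time: 4.28
ee_pos: [0.5863, -0.1063, 0.1236]
tcp_rot: [0.001, 0.743, 0.669, 0.001]
contact_force: [0.3, 0.3, -2.0]
opening: 0.0433
finger_force: 29.7
t 4.28 pos [ 0.5863 -0.1063  0.1236] yaw -6.0 op 0.0433 shift [ 18.35 -12.76   0.12] turn -0.9
```

```bash
python3 -m creep '[[0,[4.6,-3.2,0],-0.3],[0,[9.2,-6.4,0],-0.6],[0,[13.8,-9.6,0],-0.9],[0,[18.3,-12.7,0],-0.9],[0,[18.3,-12.7,0],-0.9]]'; python3 -m creep '[[0,[0,0,0],0],[0,[0,0,0],0]]'; python3 -c "
from h import *
go(.4785,.0895,.028,-1.5)"
```

```text
time: 4.9
ee_pos: [0.4745, 0.0936, 0.1203]
tcp_rot: [-0.002, 0.713, 0.701, -0.001]
contact_force: [-0.5, -0.7, -1.3]
opening: 0.0435
finger_force: 29.7
time: 5.15
ee_pos: [0.4784, 0.0876, 0.1217]
tcp_rot: [0.0, 0.717, 0.697, -0.0]
contact_force: [0.2, -0.4, -1.6]
opening: 0.0434
finger_force: 29.7
t 5.15 pos [0.4784 0.0876 0.1217] yaw -1.6 op 0.0434 shift [0.2  0.01 9.37] turn -0.02
```

```bash
python3 -m creep '[[0,[0.2,0,4],0],[0,[0.2,0,7],0],[0,[0.2,0,8.5],0],[0,[0.2,0,9.0],0],[0,[0.2,0,9.0],0]]'; python3 -m creep '[[0,[0,0,0.3],0],[0,[0,0,0.3],0],[0,[0,0,0.3],0]]'; python3 -c "
from h import *
go(.4785,.0895,.028,-1.5)"
```

```text
time: 5.78
ee_pos: [0.4786, 0.0909, 0.0324]
tcp_rot: [0.0, 0.716, 0.698, 0.0]
contact_force: [0.4, -0.3, -2.6]
opening: 0.0434
finger_force: 29.7
time: 6.15
ee_pos: [0.4782, 0.0914, 0.0293]
tcp_rot: [0.0, 0.716, 0.698, 0.0]
contact_force: [-0.7, 0.4, -1.7]
opening: 0.0433
finger_force: 29.7
t 6.15 pos [0.4782 0.0914 0.0293] yaw -1.5 op 0.0433 shift [-0.19  0.04  0.13] turn 0.01
```

```bash
python3 -m creep '[[0,[-0.1,0,0.1],0],[0,[-0.1,0,0.15],0],[0,[-0.1,0,0.15],0]]'; python3 -m creep '[[100,[0,0,0],0],[100,[0,0,0],0],[100,[0,0,0],0],[100,[0,0,0],0],[100,[0,0,0],0]]'; python3 -m creep '[[100,[0,0,0],0],[100,[0,0,-3],0],[100,[0,0,-9],0],[100,[0,0,-15],0],[100,[0,0,-18],0]]'; python3 -c "
from h import *
go(.577,-.187,.21,-6)"
```

```text
time: 6.52
ee_pos: [0.4782, 0.0902, 0.0279]
tcp_rot: [-0.0, 0.716, 0.698, 0.0]
contact_force: [-0.4, -0.1, 5.5]
opening: 0.0433
finger_force: 29.7
time: 7.15
ee_pos: [0.478, 0.0903, 0.0275]
tcp_rot: [0.0, 0.716, 0.698, -0.0]
contact_force: [0.1, -0.5, 0.3]
opening: 0.0877
finger_force: 0.0
time: 7.78
ee_pos: [0.479, 0.0903, 0.2104]
tcp_rot: [0.001, 0.716, 0.698, 0.002]
contact_force: [1.4, -0.3, -0.7]
opening: 0.088
finger_force: 0.0
t 7.78 pos [0.479  0.0903 0.2104] yaw -1.5 op 0.088 shift [-27.47  10.52   0.03] turn 0.9
```

Contact came at TCP z 0.028, as predicted. Next the necked jar.

```bash
python3 -m creep '[[100,[-5.5,2.1,0],0.3],[100,[-11,4.2,0],0.6],[100,[-16.5,6.3,0],0.9],[100,[-22,8.4,0],0.9],[100,[-27.5,10.5,0],0.9]]'; python3 -m creep '[[100,[0,0,0],0],[100,[0,0,0],0],[100,[0,0,0],0]]'; python3 -c "
from h import *
go(.577,-.187,.035,-6)"
```

```text
time: 8.4
ee_pos: [0.5763, -0.1889, 0.2074]
tcp_rot: [-0.0, 0.743, 0.669, 0.0]
contact_force: [0.2, 0.2, 0.3]
opening: 0.0879
finger_force: 0.0
time: 8.78
ee_pos: [0.5758, -0.1852, 0.2073]
tcp_rot: [-0.001, 0.742, 0.67, 0.0]
contact_force: [-0.3, 0.7, -0.7]
opening: 0.0883
finger_force: 0.0
t 8.78 pos [ 0.5758 -0.1852  0.2073] yaw -5.8 op 0.0883 shift [-0.19  0.15 17.23] turn 0.03
```

```bash
python3 -m creep '[[100,[-0.2,0.1,5],0],[100,[-0.2,0.1,10],0],[100,[-0.2,0.1,14],0],[100,[-0.2,0.1,16.5],0],[100,[-0.2,0.1,17.2],0]]'; python3 -m creep '[[100,[0,0,0],0],[0,[0,0,0],0],[0,[0,0,0],0],[0,[0,0,0],0],[0,[0,0,0],0]]';python3 -m creep '[[0,[0,0,0],0],[0,[0,0,0],0],[0,[0,0,0],0],[0,[0,0,0],0]]'
```

```text
time: 9.4
ee_pos: [0.5758, -0.1875, 0.0341]
tcp_rot: [-0.001, 0.742, 0.67, -0.001]
contact_force: [-0.8, -0.3, 0.8]
opening: 0.0877
finger_force: 0.0
time: 10.02
ee_pos: [0.5767, -0.1895, 0.0357]
tcp_rot: [0.0, 0.743, 0.669, 0.0]
contact_force: [0.2, -0.7, -0.3]
opening: 0.0502
finger_force: 0.0
time: 10.52
ee_pos: [0.5769, -0.1895, 0.0356]
tcp_rot: [0.0, 0.743, 0.669, 0.0]
contact_force: [0.4, 0.4, 3.1]
opening: 0.0452
finger_force: 30.0
```

```bash
python3 -m creep '[[0,[0,0,-3],0],[0,[0,0,-7],0],[0,[0,0,-11],0],[0,[0,0,-13],0],[0,[0,0,-13],0]]'; python3 -c "
from h import *
go(.4803,.1576,.165,-1.5)"
```

```text
time: 11.15
ee_pos: [0.577, -0.1894, 0.1659]
tcp_rot: [0.001, 0.743, 0.669, 0.0]
contact_force: [-0.1, -0.0, -3.2]
opening: 0.0452
finger_force: 30.0
t 11.15 pos [ 0.577  -0.1894  0.1659] yaw -6.0 op 0.0452 shift [ 33.51 -13.22   0.08] turn -0.89
```

```bash
python3 -m creep '[[0,[4.8,-1.9,0],0],[0,[9.6,-3.8,0],-0.3],[0,[14.4,-5.7,0],-0.6],[0,[19.2,-7.6,0],-0.9],[0,[24,-9.5,0],-0.9]]'; python3 -m creep '[[0,[4.7,-1.9,0],0],[0,[8.5,-3.1,0],0],[0,[8.5,-3.1,0],0],[0,[8.5,-3.1,0],0]]'; python3 -c "
from h import *
go(.4803,.1576,.0316,-1.5)"
```

```text
time: 11.78
ee_pos: [0.5053, 0.0607, 0.1638]
tcp_rot: [-0.001, 0.716, 0.698, -0.001]
contact_force: [0.1, 0.4, -2.5]
opening: 0.0452
finger_force: 30.0
time: 12.28
ee_pos: [0.4777, 0.144, 0.1644]
tcp_rot: [0.0, 0.716, 0.698, -0.001]
contact_force: [0.1, -0.4, -1.4]
opening: 0.0452
finger_force: 30.0
t 12.28 pos [0.4777 0.144  0.1644] yaw -1.5 op 0.0452 shift [ 1.39  0.24 13.28] turn 0.0
```

```bash
python3 -m creep '[[0,[1.4,0.2,0],0],[0,[1.4,0.2,4],0],[0,[1.4,0.2,9],0],[0,[1.4,0.2,11.5],0],[0,[1.4,0.2,12.8],0]]'; python3 -m creep '[[0,[0,0,0],0],[0,[0,0,0.2],0],[0,[0,0,0.2],0]]'; python3 -c "
from h import *
go(.4803,.1576,.0316,-1.5)"
```

```text
time: 12.9
ee_pos: [0.4805, 0.1584, 0.036]
tcp_rot: [-0.0, 0.717, 0.698, -0.001]
contact_force: [0.0, -0.7, -1.9]
opening: 0.0453
finger_force: 30.0
time: 13.28
ee_pos: [0.4814, 0.1592, 0.0363]
tcp_rot: [0.0, 0.716, 0.698, 0.001]
contact_force: [0.5, -0.1, -0.9]
opening: 0.0451
finger_force: 30.0
t 13.28 pos [0.4814 0.1592 0.0363] yaw -1.5 op 0.0451 shift [-0.16 -0.1   0.47] turn 0.0
```

```bash
python3 -m creep '[[0,[-0.1,-0.1,0.2],0],[0,[-0.1,-0.1,0.4],0],[0,[-0.1,-0.1,0.4],0]]'; python3 -c "
from h import *
go(.4803,.1576,.0316,-1.5)"
```

```text
time: 13.65
ee_pos: [0.4797, 0.1579, 0.0316]
tcp_rot: [-0.0, 0.716, 0.698, 0.0]
contact_force: [-1.0, 0.2, 0.4]
opening: 0.0453
finger_force: 30.0
t 13.65 pos [0.4797 0.1579 0.0316] yaw -1.5 op 0.0453 shift [-0.03  0.06  0.  ] turn 0.0
```

```bash
python3 -m creep '[[0,[0,0,0.05],0],[100,[0,0,0.05],0],[100,[0,0,0.05],0],[100,[0,0,0.05],0],[100,[0,0,0.05],0]]'; python3 -m creep '[[100,[0,0,0],0],[100,[0,0,0],0],[100,[0,0,-5],0],[100,[0,0,-11],0],[100,[0,0,-17],0]]'; python3 -c "
from h import *
go(.5712,-.2547,.2,-6)"
```

```text
time: 14.28
ee_pos: [0.4797, 0.1578, 0.0309]
tcp_rot: [0.0, 0.716, 0.698, -0.0]
contact_force: [-0.5, 0.2, -0.3]
opening: 0.0829
finger_force: 0.0
time: 14.9
ee_pos: [0.4793, 0.1577, 0.2026]
tcp_rot: [-0.0, 0.716, 0.698, -0.0]
contact_force: [2.2, 0.7, 0.8]
opening: 0.0884
finger_force: 0.0
t 14.9 pos [0.4793 0.1577 0.2026] yaw -1.5 op 0.0884 shift [-40.99  10.26   0.28] turn 0.9
```

```bash
python3 -m creep '[[100,[-5.6,1.4,0],0],[100,[-11.2,2.8,0],0.3],[100,[-16.8,4.2,0],0.6],[100,[-22.4,5.6,0],0.9],[100,[-28,7,0],0.9]]'; python3 -c "
from h import *
go(.5712,-.2547,.2,-6)"
```

```text
time: 15.52
ee_pos: [0.5426, -0.1254, 0.201]
tcp_rot: [-0.0, 0.743, 0.669, 0.0]
contact_force: [0.4, 0.8, 0.2]
opening: 0.0881
finger_force: 0.0
t 15.53 pos [ 0.5426 -0.1254  0.201 ] yaw -6.0 op 0.0881 shift [-12.56   4.19   0.1 ] turn 0.01
```

```bash
python3 -m creep '[[100,[-5,1.7,0],0],[100,[-10,3.4,0],0],[100,[-12.6,4.2,0],0],[100,[-12.6,4.2,0],0],[100,[-12.6,4.2,0],0]]'
python3 - <<'E'
from h import *
from bench import bot
go(.5712,-.2547,.033,-6)
s=bot.sense();c=bot.camera('wrist');np.savez('w2.npz',ee=s['ee_pos'],q=s['tcp_rot'],**c)
cv2.imwrite('pics/w2.png',c['frame'])
E
```

```text
time: 16.15
ee_pos: [0.571, -0.252, 0.2006]
tcp_rot: [-0.001, 0.743, 0.67, 0.0]
contact_force: [-0.3, 0.5, 0.3]
opening: 0.0881
finger_force: 0.0
t 16.15 pos [ 0.571  -0.252   0.2006] yaw -5.9 op 0.0881 shift [-0.29  0.06 16.76] turn 0.02
```

View pics/w2.png

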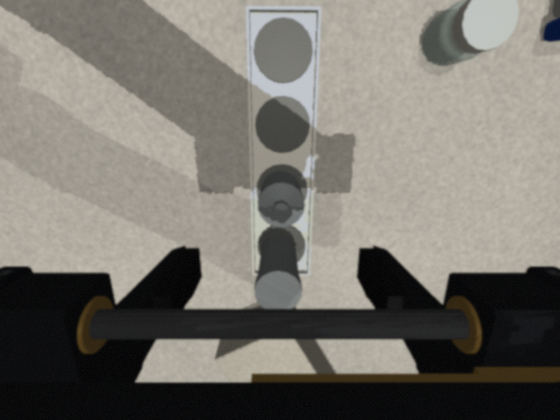

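Both left pads are empty. The knob's top is at about (282,209) and the plain lid's centre at (278,291).

Run:
```python
from h import *
w=wcam('w2.npz');t=np.load('top0.npz')
T=lambda u,v:((u+.5)/4.3333-.5+310,(v+.5)/4.3333-.5+140)
for p,z,a in(((282,209),.091,(425,172)),((278,291),.102,(603,190))):print(plane(w,p,z).round(4),tri(w,p,t,T(*a)))
for p in((283,49),(282,124)):print(plane(w,p,.007).round(4))
```

```text
[ 0.5727 -0.2563  0.091 ] (array([ 0.57228878, -0.26120998,  0.07428311]), np.float64(0.0007912291780767974))
[ 0.5608 -0.3356  0.102 ] (array([ 0.56019677, -0.33610105,  0.10064119]), np.float64(0.0011389425789006577))
[ 0.5892 -0.1084  0.007 ]
[ 0.5807 -0.1833  0.007 ]
```

```bash
python3 -m creep '[[100,[-0.4,0.1,5],0],[100,[-0.4,0.1,10],0],[100,[-0.4,0.1,14],0],[100,[-0.4,0.1,16.3],0],[100,[-0.4,0.1,16.8],0]]'; python3 -m creep '[[100,[0,0,0],0],[0,[0,0,0],0],[0,[0,0,0],0],[0,[0,0,0],0],[0,[0,0,0],0]]';python3 -m creep '[[0,[0,0,0],0],[0,[0,0,0],0],[0,[0,0,0],0],[0,[0,0,0],0]]'
```

```text
time: 16.82
ee_pos: [0.5714, -0.2565, 0.0322]
tcp_rot: [-0.001, 0.743, 0.67, -0.0]
contact_force: [0.8, 0.1, 1.6]
opening: 0.0877
finger_force: 0.0
time: 17.45
ee_pos: [0.5718, -0.2576, 0.0332]
tcp_rot: [0.0, 0.743, 0.669, 0.0]
contact_force: [0.1, -0.3, 0.0]
opening: 0.0503
finger_force: 0.0
time: 17.95
ee_pos: [0.5718, -0.2576, 0.0331]
tcp_rot: [0.0, 0.743, 0.669, 0.0]
contact_force: [-0.5, -0.1, 2.3]
opening: 0.0458
finger_force: 30.0
```

```bash
python3 -m creep '[[0,[0,0,-3],0],[0,[0,0,-7],0],[0,[0,0,-11],0],[0,[0,0,-14],0],[0,[0,0,-14],0]]'; python3 -c "
from h import *
go(.482,.233,.173,-1.5)"
```

```text
time: 18.58
ee_pos: [0.5727, -0.2583, 0.1748]
tcp_rot: [0.002, 0.743, 0.669, 0.001]
contact_force: [0.5, 0.2, -2.9]
opening: 0.0459
finger_force: 30.0
t 18.57 pos [ 0.5727 -0.2583  0.1748] yaw -6.0 op 0.0459 shift [ 47.92 -14.14   0.08] turn -0.9
```

```bash
python3 -m creep '[[0,[5,-1.5,0],0],[0,[10,-3,0],-0.3],[0,[15,-4.5,0],-0.6],[0,[20,-6,0],-0.9],[0,[25,-7.5,0],-0.9]]'; python3 -m creep '[[0,[5,-1.1,0],0],[0,[10,-2.2,0],0],[0,[15,-3.3,0],0],[0,[20,-4.4,0],0],[0,[23,-4.8,0],0]]'; python3 -m creep '[[0,[0,0,0],0],[0,[0,0,0],0]]'; python3 -c "
from h import *
go(.482,.233,.0291,-1.5)"
```

```text
time: 19.2
ee_pos: [0.5216, 0.0006, 0.1715]
tcp_rot: [-0.001, 0.716, 0.698, -0.001]
contact_force: [0.2, -0.4, -0.5]
opening: 0.046
finger_force: 30.0
time: 19.82
ee_pos: [0.4789, 0.2327, 0.1713]
tcp_rot: [-0.001, 0.715, 0.699, -0.001]
contact_force: [1.0, -1.0, -1.9]
opening: 0.0458
finger_force: 30.0
time: 20.08
ee_pos: [0.4806, 0.2286, 0.172]
tcp_rot: [0.0, 0.716, 0.698, -0.001]
contact_force: [-0.0, 0.6, -2.6]
opening: 0.0457
finger_force: 30.0
t 20.07 pos [0.4806 0.2286 0.172 ] yaw -1.5 op 0.0457 shift [ 0.47  0.15 14.29] turn -0.01
```

```bash
python3 -m creep '[[0,[0.4,0.1,3],0],[0,[0.4,0.1,7],0],[0,[0.4,0.1,11],0],[0,[0.4,0.1,13],0],[0,[0.4,0.1,13.8],0]]'; python3 -m creep '[[0,[0,0,0],0],[0,[0,0,0],0],[0,[0,0,0],0]]'; python3 -c "
from h import *
go(.482,.233,.0291,-1.5)"
```

```text
time: 20.7
ee_pos: [0.4822, 0.2328, 0.0343]
tcp_rot: [0.0, 0.717, 0.697, -0.001]
contact_force: [-0.5, -0.7, -0.7]
opening: 0.0455
finger_force: 30.0
time: 21.08
ee_pos: [0.4827, 0.2344, 0.0359]
tcp_rot: [0.0, 0.716, 0.698, 0.001]
contact_force: [1.2, -0.6, -1.1]
opening: 0.0457
finger_force: 30.0
t 21.07 pos [0.4827 0.2344 0.0359] yaw -1.5 op 0.0457 shift [-0.14 -0.07  0.68] turn 0.01
```

```bash
python3 -m creep '[[0,[-0.1,-0.1,0.3],0],[0,[-0.1,-0.1,0.6],0],[0,[-0.1,-0.1,0.6],0],[0,[-0.1,-0.1,0.6],0]]'; python3 -c "
from h import *
go(.482,.233,.0291,-1.5)"
```

```text
time: 21.58
ee_pos: [0.481, 0.233, 0.0291]
tcp_rot: [-0.0, 0.716, 0.698, -0.0]
contact_force: [-0.8, -0.8, 3.7]
opening: 0.0456
finger_force: 30.0
t 21.57 pos [0.481  0.233  0.0291] yaw -1.5 op 0.0456 shift [ 0.   0.1 -0. ] turn 0.0
```

Contact at the expected height, so I release and go for the plain jar.

```bash
python3 -m creep '[[100,[0,0,0],0],[100,[0,0,0],0],[100,[0,0,0],0],[100,[0,0,0],0],[100,[0,0,0],0]]'; python3 -m creep '[[100,[0,0,0],0],[100,[0,0,-3],0],[100,[0,0,-8],0],[100,[0,0,-13],0],[100,[0,0,-18],0]]'; python3 -c "
from h import *
go(.5603,-.336,.2,-6)"
```

```text
time: 22.2
ee_pos: [0.4812, 0.233, 0.029]
tcp_rot: [0.0, 0.716, 0.698, 0.0]
contact_force: [-2.0, 0.1, -0.6]
opening: 0.088
finger_force: 0.0
time: 22.82
ee_pos: [0.4809, 0.2329, 0.2106]
tcp_rot: [-0.0, 0.716, 0.698, -0.0]
contact_force: [-0.1, 0.1, 0.4]
opening: 0.088
finger_force: 0.0
t 22.82 pos [0.4809 0.2329 0.2106] yaw -1.5 op 0.088 shift [-56.66   9.41   1.06] turn 0.9
```

```bash
python3 -m creep '[[100,[-5.7,0.9,0],0],[100,[-11.4,1.8,0],0.3],[100,[-17.1,2.8,0],0.6],[100,[-22.8,3.7,0],0.9],[100,[-28.5,4.7,0],0.9]]'; python3 -m creep '[[100,[-5.7,1.4,0],0],[100,[-11.4,2.8,0],0],[100,[-17.1,4.2,0],0],[100,[-22.8,5.6,0],0],[100,[-27.5,6.8,0],0]]'; python3 -m creep '[[100,[0,0,0],0],[100,[0,0,0],0],[100,[0,0,0],0]]'; python3 -c "
from h import *
go(.5603,-.336,.045,-6)"
```

```text
time: 23.45
ee_pos: [0.5207, -0.0548, 0.2091]
tcp_rot: [-0.0, 0.743, 0.669, 0.0]
contact_force: [0.9, -0.2, 0.0]
opening: 0.0882
finger_force: 0.0
time: 24.08
ee_pos: [0.5594, -0.3362, 0.2089]
tcp_rot: [0.0, 0.743, 0.669, -0.0]
contact_force: [0.0, 0.5, -0.8]
opening: 0.0884
finger_force: 0.0
time: 24.45
ee_pos: [0.5603, -0.3317, 0.2088]
tcp_rot: [-0.001, 0.742, 0.67, 0.0]
contact_force: [0.7, -0.8, -0.4]
opening: 0.0875
finger_force: 0.0
t 24.45 pos [ 0.5603 -0.3317  0.2088] yaw -5.8 op 0.0875 shift [-0.45  0.05 16.38] turn 0.03
```

```bash
python3 -m creep '[[100,[-0.4,0,5],0],[100,[-0.4,0,10],0],[100,[-0.4,0,14],0],[100,[-0.4,0,16],0],[100,[-0.4,0,16.3],0]]'; python3 -m creep '[[100,[0,0,0],0],[0,[0,0,0],0],[0,[0,0,0],0],[0,[0,0,0],0],[0,[0,0,0],0]]';python3 -m creep '[[0,[0,0,0],0],[0,[0,0,0],0],[0,[0,0,0],0],[0,[0,0,0],0]]'
```

```text
time: 25.08
ee_pos: [0.5593, -0.3367, 0.0455]
tcp_rot: [-0.001, 0.743, 0.67, -0.0]
contact_force: [0.3, 0.0, -0.6]
opening: 0.088
finger_force: 0.0
time: 25.7
ee_pos: [0.5594, -0.3377, 0.0462]
tcp_rot: [0.0, 0.743, 0.669, 0.0]
contact_force: [0.1, 0.1, -1.1]
opening: 0.0499
finger_force: 0.0
time: 26.2
ee_pos: [0.5595, -0.3377, 0.0461]
tcp_rot: [0.0, 0.743, 0.669, 0.0]
contact_force: [0.6, -0.6, 2.8]
opening: 0.0451
finger_force: 30.0
```

```bash
python3 -m creep '[[0,[0,0,-3],0],[0,[0,0,-7],0],[0,[0,0,-11],0],[0,[0,0,-14],0],[0,[0,0,-14],0]]'; python3 -c "
from h import *
go(.4838,.308,.186,-1.5)"
```

```text
time: 26.82
ee_pos: [0.5601, -0.3385, 0.1879]
tcp_rot: [0.002, 0.743, 0.669, 0.001]
contact_force: [0.5, -0.1, -2.7]
opening: 0.0453
finger_force: 30.0
t 26.82 pos [ 0.5601 -0.3385  0.1879] yaw -6.0 op 0.0453 shift [ 6.350e+01 -1.433e+01  6.000e-02] turn -0.9
```

```bash
python3 -m creep '[[0,[5,-1.1,0],0],[0,[10,-2.2,0],-0.3],[0,[15,-3.3,0],-0.6],[0,[20,-4.5,0],-0.9],[0,[25,-5.6,0],-0.9]]'; python3 -m creep '[[0,[5.3,-0.8,0],0],[0,[10.6,-1.5,0],0],[0,[15.9,-2.3,0],0],[0,[21.2,-3.1,0],0],[0,[26.5,-3.9,0],0]]'; python3 -m creep '[[0,[5,-0.6,0],0],[0,[10,-1.4,0],0],[0,[12.2,-1.8,0],0],[0,[12.2,-1.8,0],0],[0,[12.2,-1.8,0],0]]'; python3 -c "
from h import *
go(.4838,.308,.0421,-1.5)"
```

```text
time: 27.45
ee_pos: [0.5281, -0.0812, 0.1844]
tcp_rot: [-0.001, 0.716, 0.698, -0.001]
contact_force: [0.3, 1.5, -1.2]
opening: 0.0451
finger_force: 30.0
time: 28.08
ee_pos: [0.496, 0.1841, 0.1846]
tcp_rot: [-0.0, 0.716, 0.698, -0.001]
contact_force: [1.2, 0.8, -1.8]
opening: 0.0449
finger_force: 30.0
time: 28.7
ee_pos: [0.4831, 0.3024, 0.1856]
tcp_rot: [0.001, 0.717, 0.697, -0.001]
contact_force: [0.4, -0.0, -1.7]
opening: 0.045
finger_force: 30.0
t 28.7 pos [0.4831 0.3024 0.1856] yaw -1.6 op 0.045 shift [ 0.58  0.06 14.35] turn -0.03
```

```bash
python3 -m creep '[[0,[0.5,0.1,3],0],[0,[0.5,0.1,7],0],[0,[0.5,0.1,11],0],[0,[0.5,0.1,13],0],[0,[0.5,0.1,13.7],0]]'; python3 -m creep '[[0,[0,0,0],0],[0,[0,0,0],0],[0,[0,0,0],0]]'; python3 -c "
from h import *
go(.4838,.308,.0421,-1.5)"
```

```text
time: 29.32
ee_pos: [0.4842, 0.3086, 0.0485]
tcp_rot: [0.0, 0.717, 0.697, -0.001]
contact_force: [0.4, -0.2, -0.8]
opening: 0.0452
finger_force: 30.0
time: 29.7
ee_pos: [0.4843, 0.3106, 0.0499]
tcp_rot: [0.0, 0.716, 0.698, 0.001]
contact_force: [0.4, -0.2, -0.7]
opening: 0.0452
finger_force: 30.0
t 29.7 pos [0.4843 0.3106 0.0499] yaw -1.5 op 0.0452 shift [-0.26 -0.05  0.78] turn 0.01
```

```bash
python3 -m creep '[[0,[-0.2,0,0.3],0],[0,[-0.2,0,0.6],0],[0,[-0.2,0,0.7],0],[0,[-0.2,0,0.7],0]]'; python3 -c "
from h import *
go(.4838,.308,.0421,-1.5)"
```

```text
time: 30.2
ee_pos: [0.4837, 0.3082, 0.042]
tcp_rot: [-0.0, 0.716, 0.698, -0.0]
contact_force: [-0.7, 0.2, -0.1]
opening: 0.0453
finger_force: 30.0
t 30.2 pos [0.4837 0.3082 0.042 ] yaw -1.5 op 0.0453 shift [-0.02  0.01 -0.01] turn 0.0
```

```bash
python3 -m creep '[[0,[0,0,0.05],0],[100,[0,0,0.05],0],[100,[0,0,0.05],0],[100,[0,0,0.05],0],[100,[0,0,0.05],0]]'; python3 -m creep '[[100,[0,0,0],0],[100,[0,0,0],0],[100,[0,0,-5],0],[100,[0,0,-10],0],[100,[0,0,-15],0]]'; python3 -m creep '[[100,[5,-2,0],0],[100,[10,-4,0],0],[100,[15,-6,0],0],[100,[20,-8,0],0],[100,[20,-8,0],0]]'
python3 - <<'E'
from h import *
from bench import bot
o=[]
for n,x,y,w,h,f in(('top',115,170,165,85,4.7),('scene',280,170,200,180,3.2)):
    c=bot.camera(n);np.savez(n+'1.npz',**c);cv2.imwrite(f'pics/{n}1.png',cv2.resize(c['frame'][y:y+h,x:x+w],None,fx=f,fy=f,interpolation=cv2.INTER_CUBIC))
E
```

```text
time: 30.82
ee_pos: [0.4837, 0.3081, 0.0414]
tcp_rot: [0.0, 0.716, 0.698, -0.0]
contact_force: [0.4, 0.3, -0.7]
opening: 0.0828
finger_force: 0.0
time: 31.45
ee_pos: [0.4836, 0.3079, 0.193]
tcp_rot: [0.0, 0.716, 0.698, -0.0]
contact_force: [0.7, 0.9, -0.1]
opening: 0.0881
finger_force: 0.0
time: 32.08
ee_pos: [0.4051, 0.5152, 0.1906]
tcp_rot: [-0.001, 0.713, 0.701, -0.0]
contact_force: [0.1, -1.2, 2.2]
opening: 0.088
finger_force: 0.0
```

View pics/top1.png

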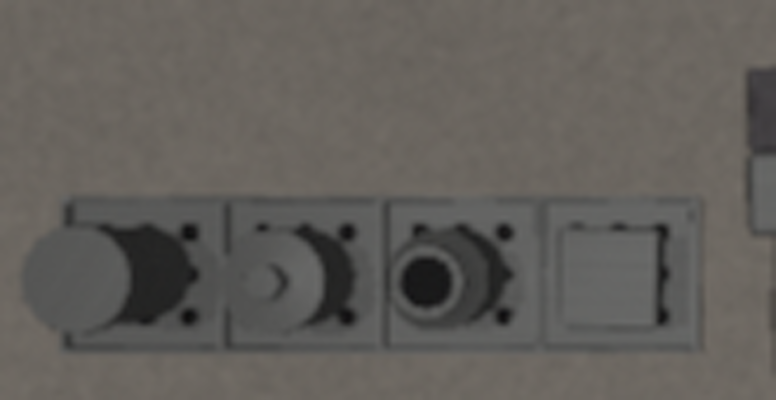

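View pics/scene1.png

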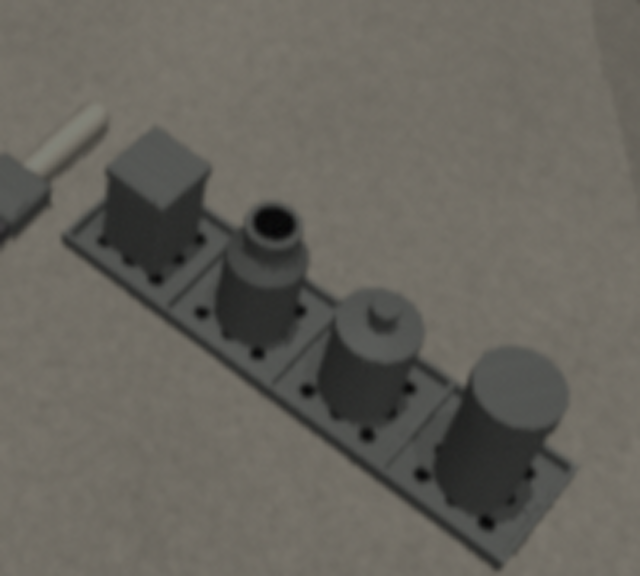

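From the left: plain top (77,280), knob (265,283), neck mouth (427,282) and tin (610,279). All four stand upright, one per compartment, in the mirrored order. A quick numeric check, then hand in.

Run:
```python
from h import *
from bench import bot
t=np.load('top1.npz');ok=True
for a,z,c in(((77,280),.098,(.4838,.3097)),((265,283),.087,(.482,.2344)),((427,282),.091,(.4803,.1596)),((610,279),.075,(.4785,.0845))):
    d=plane(t,((a[0]+.5)/4.7-.5+115,(a[1]+.5)/4.7-.5+170),z)[:2]-c;print(d.round(4));ok&=abs(d).max()<.013
if ok: print(bot.hand_in())
```

```text
[-0.0006 -0.0007]
[-0.0024 -0.0026]
[-0.002   0.0012]
[-0.0014 -0.0014]
the job is handed in; nothing more can be done
None
```

All four pieces stand upright in the rack in mirrored order (left to right: plain, knob, neck, tin), each within about 3 mm of its compartment centre in the last camera check; I handed the job in at about 32 s, and no verdict was returned.

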